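# Third hand: hold a bearing housing against a sprung stop

### The job

Be a third hand for a colleague who will bolt down the bearing housing that lies loose on the bench: set it upright on its base on the bed of the fixture, with one short end of its base against the fixed side fence, and push its long base edge square against the sprung stop until the stop's pointer stands between the two small upright pins. Never drive the stop to the end of its travel, and leave the tools and bearings lying around alone. Finish while holding: keep the gripper on the housing and the push steady, and do not let go at the end.

Things in the scene. Friction and masses are not known exactly. Their poses are not given: they have to be found in the camera images.
- housing: dark steel pillow-block bearing housing, loose, about 0.45 kg, upright on its base. Base 50 (x) x 100 (y) x 14 mm high; on its middle an upright block 22 (x) x 50 (y) mm up to 48 mm above the underside, then 22 x 36 up to 62 mm, the top. Bearing faces on its flat sides. Grip from above across the 22 mm. Origin: centre of underside, z up. Same when turned half round
- fixture: aluminium fixture, fixed to the bench; place and yaw vary. Origin: centre of its underside, z up. Bed 200 (x) x 180 (y) mm, its top 16 mm above the bench. Sprung stop on its far side (+x), fixed side fence on its left (+y). Behind the stop, at x = 82 to 98 mm, an abutment 22 mm high above the bed
- fence_face (a point): point on the inner face of the fixed side fence, at bed height, at fixture x = -25, y = +45 mm. The fence is a dark bar 12 mm high above the bed, its straight face runs along fixture x from -85 to +35 mm. A housing against it has its origin at fixture y = -5 mm
- pins (a point): point on the bed midway between the two gauge pins, at fixture x = 48, y = -82 mm. The pins are 6 mm thick, 22 mm high, 21 mm apart (centres) along fixture x, beside the right end of the stop
- stop_plate: the stop: steel bar that slides to the fixture's +x against springs, 20 (x) x 100 (y) mm, top 12 mm above the bed. Origin: foot of the middle of its front face (which looks to -x); unpressed it is at fixture x = 25, y = -10 mm. A thin pointer, 5 mm thick, sticks out of its right (-y) end 10 mm behind the front face and moves with it past the gauge pins
- stop_slide (a joint): how far the stop is pushed in (m): 0 unpressed, grows towards fixture +x, 0.028 end of travel. It springs back by itself. The push needed is 4 N at 0 and grows 0.4 N per mm (9.2 N at 0.013). The pointer is midway between the pins at 0.013 and wholly between them from 0.008 to 0.018
- micrometer_r: a loose micrometer with a green frame, 61x130x16 mm, bystander; origin: centre of its underside
- driver: a loose screwdriver with a red handle, 30x209x31 mm, bystander; origin: centre of its underside
- bearing_a: a loose ball bearing, 29 mm across, 10 mm high, bystander; origin: centre of its underside
- bearing_b: another loose ball bearing, 29 mm across, 10 mm high, bystander; origin: centre of its underside
Mind the look-alikes: they are no part of the job. Leave any green or white look-alike of the housing alone.

How it is judged:
At the end, for the whole second after the job is handed in: Fingers still hold the housing; it is flat on the bed (3 mm, 0.06 rad), square to the fixture (0.06 rad), its end within 3.5 mm of the side fence, and presses the stop with 5 to 13 N so that it is in by 7.5 to 18.5 mm (pointer between the pins), at rest (value of joint stop_slide between 0.0075 and 0.0185 m and contact force between housing and stop_plate between 5 and 13 N and contact force between the fingers and housing above 2 N and z of housing in the frame of fixture between 0.013 and 0.019 m and angle between housing's own z axis and vertical below 0.06 rad and angle between the y axis of housing and the y axis of fixture, either way round below 0.06 rad and y of housing in the frame of fixture between -0.0085 and 0 m and linear speed of housing below 0.01 m/s); the arm keeps its last pose, push and grip.
It fails at once if the stop is driven to the end of its travel (over 26.5 mm of 28) (value of joint stop_slide above 0.0265 m).
It fails at once if a bystander is moved by more than 30 mm (distance of micrometer_r from where it was at the start of the episode above 0.03 m).
It fails at once if a bystander is moved by more than 30 mm (distance of driver from where it was at the start of the episode above 0.03 m).
It fails at once if a bystander is moved by more than 30 mm (distance of bearing_a from where it was at the start of the episode above 0.03 m).
It fails at once if a bystander is moved by more than 30 mm (distance of bearing_b from where it was at the start of the episode above 0.03 m).
It also fails if it takes over 43 s, if anything falls off the work surface, if the arm or the gripper's body presses on something with over 40 N, if the wrist force passes 120 N, or if a joint passes its speed limit or range.

### The arm

A 6-joint arm with a two-finger parallel gripper is mounted at the origin on a cart in front of the work surface, level with it; the furniture and walls round the work are solid. World frame = base frame: x ahead of the robot, y to its left, z up, the work surface at z = 0. Lengths are in m, angles in rad, forces in N, time in s.
With the tool pointing down it reaches from about 0.3 to 0.875 m from the base axis. Payload 6.4 kg.
Tool frame: the origin (TCP) lies midway between the tips of the shut fingers; the grasp point (between the pads) lies 19 mm behind it; y points along the fingers, x is the direction in which the jaws open and shut, and the axes are right-handed (so a half turn about y gives the same grasp; the last joint's range is limited). The gripper opens to 88 mm and grips with 3 to 60 N. Pads are 18 mm wide; open, the fingers measure 123 mm over their backs; the gripper's body (75 mm by 187 mm) begins 45 mm behind the grasp point.
Start: joints at [0.898, 0.181, 1.607, -0, 1.354, -0.206], TCP at [0.259, 0.514, 0.239] pointing down, gripper open.
Joint ranges: [-2.99, 2.99], [-0.89, 2.07], [0.3, 2.58], [-1.14, 4.28], [0, 2.63], [-3.12, 3.12]. Speed limits (rad/s): [2.57, 2.57, 3.01, 3.14, 3.14, 3.14].

### API

Orientations are given as a unit quaternion [w, x, y, z].
In Python, from bench import sensors, cams, order gives the robot as it stands.
- The arm moves only by the tool send_rows, never from a script. Its argument "steps" is a list of rows, each a list of 4 numbers: the shift along the tool's x, y, z in cm, then the turn about the tool's y in rad. A call has 1 to 10 rows; each row is the pose to reach, as a shift and turn from the pose commanded when the call began, along the tool's axes at that moment; what a row does not reach only later rows make up. A row lasts 1/12 s, in which the tool goes at most 41.7 mm and 7.16 degrees, less where a joint would pass 70% of its speed; a pose out of reach is approached as far as the arm can. A call with a gripper value outside its range is refused whole. "jaw" is the opening in per cent of the stroke, from 0 (shut) to 100 (fully open), set as the call begins (left out, the last holds). The fingers move at their own pace and stop on an object; the grip force is fixed at half the most. Time passes only in rows, so rows that repeat a pose let the fingers close. It gives the time, the measured TCP pose, the force and the opening at its end, in the units of the state.
- sensors.state(): the state, without advancing time (a new reading comes with each control period).
- cams.snapshot(name): name is "side" or "top"; returns a dict with "frame" (384x512x3 uint8, red, green, blue), "range_z" (384x512 float32, m along the optical axis (not along the pixel's ray), 0 where there is no reading), "mtx" (3x3 intrinsics, pixels), "R" (3x3) and "t" (3): a world point X has camera coordinates R X + t. Camera axes: x right, y down, z forward; pixel columns grow to the right and rows downward; lengths in m; the calibration is good to about 2 mm. A picture is of the moment at which its call begins.
- order.finish_job(): hands the job in, once; it reports no verdict.
The state is a dict: "t": time; "joints": joint angles; "joint_vel": joint speeds; "effort": joint torques, N m; "tcp_pos": TCP position; "eef_rot": TCP orientation; "wrist_force": force on the tool from outside, world axes, zero at the start; "torque": the same for the moment, N m; "finger_gap": finger opening in m.
Only numpy, scipy, OpenCV 4.12 (cv2) and the standard library are available. Lean on these libraries where they do the work, as an engineer would, in place of code of your own. Each camera call takes 0.05 s, during which the arm holds its last target.

## Working session

There is one attempt and no reset: what is moved stays moved. The work goes in short steps, Python scripts to look and compute and a tool call to move; the robot and the scene stay as the last step left them, time stands still between calls to the robot, and variables do not carry over. Pictures are saved under pics/ and viewed, and the job is handed in when it is done.

Besides the shell and the picture viewer there is one more tool, called as name([rows], argument=value, ...), one row to a line, values as JSON. send_rows: Moves the arm, as the interface text tells. Its arguments: {"type":"object","properties":{"steps":{"type":"array"},"jaw":{"type":"number"}},"required":["steps"]}

```bash
mkdir -p pics; ls
python3 - <<'E'
from bench import sensors, cams, order
import cv2,numpy as np
s=sensors.state(); print(s)
for n in("side","top"):
    d=cams.snapshot(n); cv2.imwrite(f"pics/{n}0.png",d["frame"][:,:,::-1]); np.savez(f"{n}0.npz",**d); print(n,d["mtx"],d["R"],d["t"])
E
```

```text
pics
{'t': 0.0, 'joints': array([ 8.97715429e-01,  1.81523910e-01,  1.60799170e+00, -3.60635716e-05,
        1.35378192e+00, -2.06314381e-01]), 'joint_vel': array([ 0.00075276, -0.00110738, -0.00055681, -0.00048933, -0.00019849,
        0.00139078]), 'effort': array([-1.58012015e-03, -4.33868372e+01, -3.41846216e+01,  6.99930685e-02,
        3.86106467e-02, -1.38359246e-04]), 'tcp_pos': array([0.25841658, 0.51306907, 0.23782764]), 'eef_rot': array([-0.60186232,  0.60229425,  0.3702489 , -0.37137467]), 'wrist_force': array([-0.04370447,  0.36872184, -0.91075786]), 'torque': array([ 0.0738469 , -0.00929447,  0.00513181]), 'finger_gap': 0.08810738772855362}
side [[410.53832375   0.         258.48707439]
 [  0.         410.53832375 189.36982309]
 [  0.           0.           1.        ]] [[ 0.84549448 -0.53366772  0.01838054]
 [-0.21299467 -0.36861418 -0.90485184]
 [ 0.48966555  0.76113229 -0.42532963]] [-0.5099439   0.12819925  0.81157308]
top [[411.54679364   0.         255.69328679]
 [  0.         411.54679364 185.01773447]
 [  0.           0.           1.        ]] [[ 0.00978943 -0.99976828 -0.01917148]
 [-0.9982658  -0.00865816 -0.05822738]
 [ 0.0580479   0.01970825 -0.99811924]] [-0.08115265  0.54678537  1.08568361]
```

View pics/top0.png

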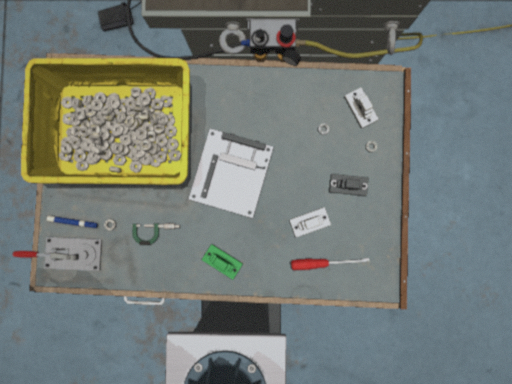

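View pics/side0.png

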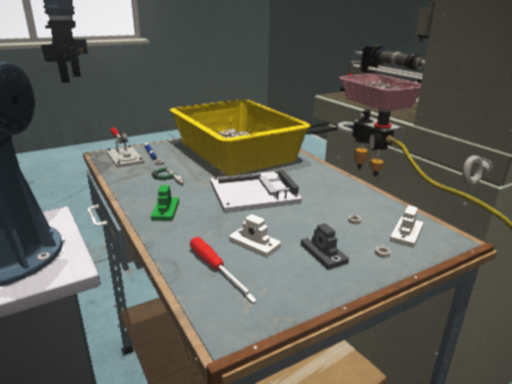

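The top view shows the dark housing at about (349,185), with its long side left-right. The fixture is at about (232,172), with the abutment up the picture at (245,140) and the fence on the left at (212,175). The green and white look-alikes are separate objects.

```bash
cat > h.py <<'E'
import numpy as np,cv2
def cloud(d):
    z=d["range_z"]; K=d["mtx"]; v,u=np.mgrid[:384,:512]
    c=np.stack([(u-K[0,2])/K[0,0]*z,(v-K[1,2])/K[1,1]*z,z],-1)
    w=(c-d["t"])@d["R"]; w[z==0]=np.nan
    return w
def ray(d,u,v,h):
    K=d["mtx"];r=d["R"].T@np.array([(u-K[0,2])/K[0,0],(v-K[1,2])/K[1,1],1.]);c=-d["R"].T@d["t"]
    return c+r*(h-c[2])/r[2]
def rect(d,m,h):
    cs,_=cv2.findContours(m.astype(np.uint8),cv2.RETR_EXTERNAL,cv2.CHAIN_APPROX_NONE)
    c=max(cs,key=cv2.contourArea)
    p=np.array([ray(d,*q[0],h)[:2] for q in c],np.float32)
    return cv2.minAreaRect(p*1000),c
E
python3 - <<'E'
from h import *
d=dict(np.load("top0.npz")); f=d["frame"].astype(int); w=cloud(d)
g=f.max(2); print("bench z",np.nanmedian(w[230:260,250:290,2]))
im=d["frame"][:,:,::-1]
a=cv2.resize(im[120:225,180:285],None,fx=5.5,fy=5.5,interpolation=cv2.INTER_NEAREST)
b=cv2.resize(im[165:205,320:380],None,fx=10,fy=10,interpolation=cv2.INTER_NEAREST)
cv2.imwrite("pics/a.png",a);cv2.imwrite("pics/b.png",b)
def crop(m,r):
    o=np.zeros_like(m);o[r[0]:r[1],r[2]:r[3]]=m[r[0]:r[1],r[2]:r[3]];return o
# housing
for th in(80,95):
    m=crop(g<th,(165,205,320,380)); print("house dark",th,rect(d,m,0.010)[0])
m=crop(w[...,2]>.008,(165,205,320,380)); print("house z>8mm",rect(d,m,.014)[0])
m=crop(w[...,2]>.054,(165,205,320,380)); print("top",m.sum(),rect(d,m,.062)[0], np.nanmedian(w[m],0))
for th in(150,180,200):
    m=crop(g>th,(120,225,180,285)); m=cv2.morphologyEx(m.astype(np.uint8),cv2.MORPH_OPEN,np.ones((3,3)))
    # hull
    print("fix",th,rect(d,m,.016)[0])
m=crop(w[...,2]>.008,(120,225,192,285));print("fix z",rect(d,m,.016)[0])
m=crop((g<90)&(w[...,2]>.020),(120,225,192,285)); 
n,l,s,c=cv2.connectedComponentsWithStats(m.astype(np.uint8))
for i in range(1,n):
    if s[i,4]>20: print(s[i],rect(d,l==i,.016+ .012)[0],np.nanmedian(w[l==i],0))
E
```

```text
bench z -0.00112167440488022
house dark 80 ((552.31298828125, -323.4314880371094), (60.28438949584961, 25.9791259765625), 83.33477020263672)
house dark 95 ((554.0615234375, -325.6676330566406), (34.85914993286133, 79.88579559326172), 0.5102106332778931)
house z>8mm ((550.1448974609375, -323.33404541015625), (100.03892517089844, 49.89756393432617), 84.51585388183594)
top 123 ((550.0089721679688, -322.85498046875), (36.258827209472656, 22.397340774536133), 84.7256088256836) [ 0.54968899 -0.32387452  0.06019395]
fix 150 ((580.6290893554688, -8.387649536132812), (180.14462280273438, 200.54983520507812), 74.14814758300781)
fix 180 ((580.4839477539062, -8.529762268066406), (176.83509826660156, 195.9717254638672), 74.37120056152344)
fix 200 ((547.909423828125, 0.2981719970703125), (173.44410705566406, 126.20745849609375), 74.68220520019531)
fix z ((580.8623657226562, -8.832717895507812), (179.3907928466797, 203.22430419921875), 74.3086929321289)
[223 137  41  13  62] ((658.1426391601562, -41.281070709228516), (111.42048645019531, 4.406318664550781), 74.35188293457031) [ 0.65726838 -0.0405052   0.03669753]
```

View pics/a.png

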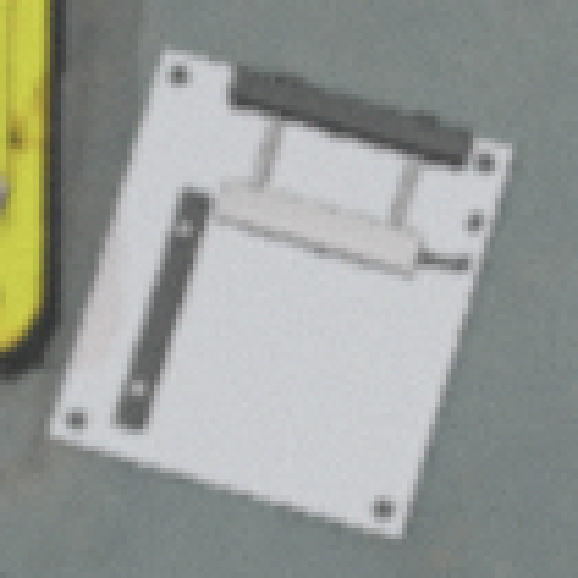

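View pics/b.png

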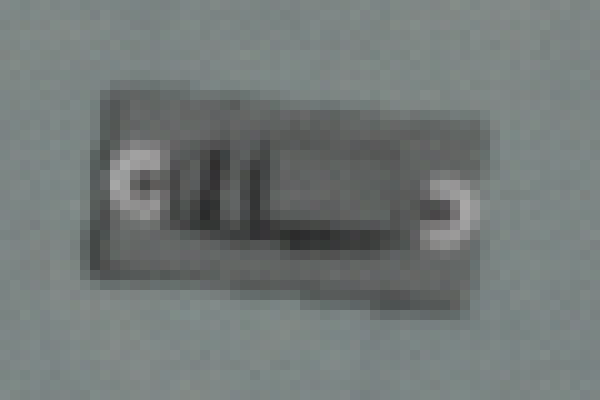

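The housing is centred at (0.550,-0.323) with yaw about -5.5°; its footprint measured 100×50 mm and its top is at 60 mm. The fixture is centred at (0.5806,-0.0085) with yaw about -15.8°, measured 200×180 mm. Both match the given sizes, so next I plan the approach.

```bash
cat >> h.py <<'E'
from scipy.spatial.transform import Rotation as Ro
FC=np.array([.5806,-.0085]);FY=np.radians(-15.8)
def fx(x,y):  # fixture->world xy
    c,s=np.cos(FY),np.sin(FY); return FC+np.array([c*x-s*y,s*x+c*y])
def tofx(p):
    c,s=np.cos(FY),np.sin(FY); d=np.array(p[:2])-FC; return np.array([c*d[0]+s*d[1],-s*d[0]+c*d[1]])
def plan(s,target,yaw=None):
    q=s["eef_rot"];R=Ro.from_quat([q[1],q[2],q[3],q[0]]).as_matrix()
    print("t",round(s["t"],2),"pos",np.round(s["tcp_pos"],4),"toolx yaw deg",np.degrees(np.arctan2(R[1,0],R[0,0])).round(2),"tooly",R[:,1].round(3),"toolz",R[:,2].round(3),"F",s["wrist_force"].round(2),"M",s["torque"].round(2),"gap",round(s["finger_gap"],4),"j",s["joints"].round(2))
    if target is not None: print("shift cm",(R.T@(np.array(target)-s["tcp_pos"])*100).round(2))
    if yaw is not None:
        a=np.arctan2(R[1,0],R[0,0]); dd=(np.radians(yaw)-a+np.pi/2)%np.pi-np.pi/2
        print("turn about tool y",round(-dd,4),"(mod pi)")
E
python3 - <<'E'
from h import *
from bench import sensors
s=sensors.state(); plan(s,[.550,-.323,.15],-5.5)
print(fx(0,0),fx(-25e-3,-5e-3),fx(48e-3,-82e-3),fx(-.1,.09))
E
```

```text
t 0.1 pos [0.2584 0.5131 0.2379] toolx yaw deg 63.26 tooly [-0.001 -0.001 -1.   ] toolz [-0.893  0.45   0.   ] F [-0.49 -0.08 -0.59] M [ 0.01 -0.03  0.05] gap 0.0882 j [ 0.9   0.18  1.61 -0.    1.35 -0.21]
shift cm [-61.53   8.87 -63.66]
turn about tool y 1.2 (mod pi)
[ 0.5806 -0.0085] [ 0.55518315 -0.00650408] [ 0.60445948 -0.10047133] [0.50888342 0.10532764]
```

send_rows([
  [-2.8, 0, -2.9, 0.06],
  [-5.6, 0, -5.8, 0.12],
  [-8.4, 0, -8.7, 0.18],
  [-11.2, 0, -11.6, 0.24],
  [-14, 0, -14.5, 0.3],
  [-16.8, 0, -17.4, 0.36],
  [-19.6, 0, -20.3, 0.42],
  [-22.4, 0, -23.2, 0.48],
  [-25.2, 0, -26.1, 0.54],
  [-28, 0, -29, 0.6],
], jaw=100)

```text
t: 0.93
tcp_pos: [0.3917, 0.1311, 0.2386]
eef_rot: [0.685, -0.685, -0.175, 0.175]
wrist_force: [1.3, 0.5, 0.8]
finger_gap: 0.088
```

Run:
```python
from h import *
from bench import sensors
s=sensors.state(); plan(s,[.550,-.323,.13],-5.5)
```

```text
t 0.93 pos [0.3917 0.1311 0.2386] toolx yaw deg 28.72 tooly [ 0.  0. -1.] toolz [-0.481  0.877 -0.   ] F [1.31 0.52 0.75] M [-0.04 -0.01 -0.01] gap 0.088 j [ 0.03 -0.2   1.99  0.    1.36 -0.47]
shift cm [ -7.94  10.86 -47.44]
turn about tool y 0.5973 (mod pi)
```

send_rows([
  [-0.7, 0, -4.1, 0.06],
  [-1.4, 0, -8.1, 0.12],
  [-2.1, 0, -12.1, 0.18],
  [-2.8, 0, -16.1, 0.24],
  [-3.5, 1, -20.1, 0.3],
  [-4.2, 2, -24, 0.36],
  [-4.9, 3, -28, 0.42],
  [-5.6, 4, -32, 0.48],
  [-6.2, 5, -36, 0.54],
  [-6.8, 6, -39.5, 0.6],
])

```text
t: 1.77
tcp_pos: [0.5231, -0.2483, 0.1777]
eef_rot: [0.706, -0.706, 0.035, -0.035]
wrist_force: [-0.1, 0.2, 0.6]
finger_gap: 0.0882
```

Run:
```python
from h import *
from bench import sensors
s=sensors.state(); plan(s,[.550,-.323,.10],-5.5)
```

```text
t 1.77 pos [ 0.5231 -0.2483  0.1777] toolx yaw deg -5.73 tooly [-0.  0. -1.] toolz [0.1   0.995 0.   ] F [-0.14  0.15  0.64] M [-0.05  0.08 -0.01] gap 0.0882 j [-0.65  0.25  1.65 -0.    1.24 -0.55]
shift cm [ 3.42  7.77 -7.17]
turn about tool y -0.004 (mod pi)
```

send_rows([
  [1, 2, -2, 0],
  [2, 4, -4, 0],
  [2.8, 6, -6, 0],
  [3.4, 7.8, -7.2, 0],
  [3.4, 7.8, -7.2, 0],
  [3.4, 7.8, -7.2, 0],
  [3.4, 7.8, -7.2, 0],
])

```text
t: 2.35
tcp_pos: [0.5499, -0.3201, 0.1012]
eef_rot: [0.706, -0.706, 0.034, -0.034]
wrist_force: [-0.4, 0.6, 0.2]
finger_gap: 0.088
```

Run:
```python
from h import *
from bench import sensors,cams
s=sensors.state(); plan(s,[.550,-.323,.026],-5.5)
d=cams.snapshot("side");cv2.imwrite("pics/s1.png",d["frame"][:,:,::-1])
d=cams.snapshot("top");cv2.imwrite("pics/t1.png",cv2.resize(d["frame"][120:260,270:430,::-1],None,fx=4,fy=4))
```

```text
t 2.35 pos [ 0.5499 -0.3201  0.1012] toolx yaw deg -5.49 tooly [-0.  0. -1.] toolz [0.096 0.995 0.   ] F [-0.44  0.62  0.24] M [-0.05  0.01 -0.03] gap 0.088 j [-0.71  0.46  1.54  0.    1.14 -0.62]
shift cm [ 0.04  7.52 -0.29]
turn about tool y 0.0002 (mod pi)
```

View pics/s1.png

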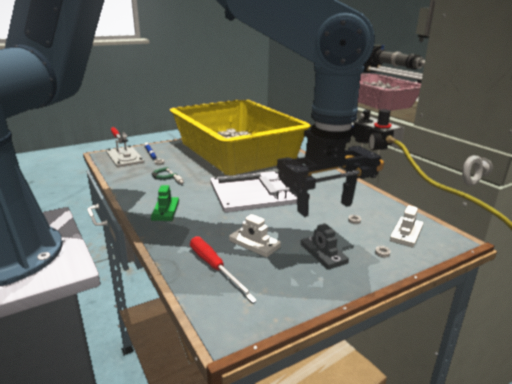

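The open fingers, at (303,200) and (348,195), straddle the housing at (325,240), so I descend.

send_rows([
  [0, 1.5, -0.2, 0],
  [0, 3, -0.3, 0],
  [0, 4.5, -0.3, 0],
  [0, 6, -0.3, 0],
  [0, 7, -0.3, 0],
  [0, 7.5, -0.3, 0],
  [0, 7.5, -0.3, 0],
  [0, 7.5, -0.3, 0],
])

```text
t: 3.12
tcp_pos: [0.55, -0.3237, 0.0265]
eef_rot: [-0.706, 0.706, -0.034, 0.034]
wrist_force: [0.3, 0.6, 0.3]
finger_gap: 0.0882
```

send_rows([
  [0, 0, 0, 0],
  [0, 0, 0, 0],
  [0, 0, 0, 0],
  [0, 0, 0, 0],
  [0, 0, 0, 0],
  [0, 0, 0, 0],
  [0, 0, 0, 0],
  [0, 0, 0, 0],
  [0, 0, 0, 0],
  [0, 0, 0, 0],
], jaw=0)

```text
t: 3.95
tcp_pos: [0.5499, -0.3238, 0.0258]
eef_rot: [-0.706, 0.706, -0.034, 0.034]
wrist_force: [2.7, -1.1, -0.7]
finger_gap: 0.0237
```

Run:
```python
from h import *
from bench import sensors,cams
s=sensors.state(); plan(s,[.550,-.323,.026],-5.5)
```

```text
t 3.95 pos [ 0.5499 -0.3238  0.0258] toolx yaw deg -5.51 tooly [ 0.001 -0.    -1.   ] toolz [ 0.096  0.995 -0.   ] F [ 2.68 -1.11 -0.68] M [-0.04 -0.11 -0.02] gap 0.0237 j [-0.72  0.57  1.56  0.    1.01 -0.62]
shift cm [ 0.   -0.02  0.08]
turn about tool y -0.0001 (mod pi)
```

send_rows([
  [0, -0.5, 0, 0],
  [0, -2, 0, 0],
  [0, -4, 0, 0],
  [0, -6, 0, 0],
  [0, -8, 0, 0],
  [0, -10, 0, 0],
  [0, -10, 0, 0],
])

```text
t: 4.53
tcp_pos: [0.5517, -0.3255, 0.1314]
eef_rot: [-0.705, 0.708, -0.032, 0.036]
wrist_force: [0.2, -1.5, -3.3]
finger_gap: 0.0219
```

Run:
```python
from h import *
from bench import sensors,cams
d=dict(np.load("top0.npz"));w=cloud(d)
m=np.zeros((384,512),bool);m[60:185,150:200]=1;m&=w[...,2]>.05
print("bin min y",np.nanmin(w[m][:,1]),np.nanmax(w[m][:,2]),np.nanmin(w[m][:,0]))
s=sensors.state()
p=fx(-.018,-.014); plan(s,[*p,.026+.016+.06],-15.8)
d=cams.snapshot("side");cv2.imwrite("pics/s2.png",d["frame"][:,:,::-1])
```

```text
bin min y 0.08906216978939221 0.125655157807284 0.5417670678978223
t 4.53 pos [ 0.5517 -0.3255  0.1314] toolx yaw deg -5.49 tooly [ 0.006 -0.005 -1.   ] toolz [ 0.096  0.995 -0.005] F [ 0.17 -1.48 -3.3 ] M [-0.09 -0.02  0.03] gap 0.0219 j [-0.72  0.43  1.52 -0.    1.18 -0.62]
shift cm [-2.2   2.78 30.79]
turn about tool y 0.1799 (mod pi)
```

View pics/s2.png

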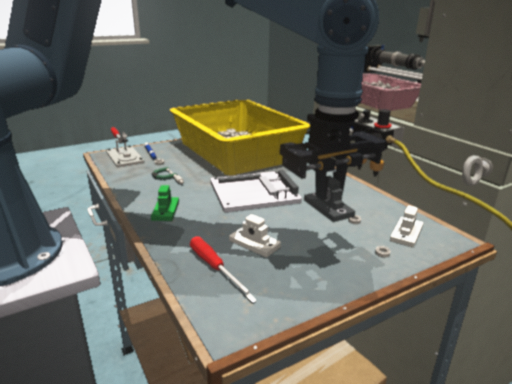

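Lifted with gap 21.9 mm, and the housing hangs level at (330,205). The bin rim starts at y=0.089, clear of the gripper body, so I move over the bed.

send_rows([
  [-0.2, 0, 2, 0],
  [-0.4, 0, 5, 0.02],
  [-0.7, 0, 8.5, 0.04],
  [-1, 0, 12, 0.07],
  [-1.2, 0, 15.5, 0.1],
  [-1.5, 0, 19, 0.12],
  [-1.7, 0, 22.5, 0.15],
  [-2, 0, 26, 0.17],
  [-2.1, 0, 29, 0.18],
  [-2.2, 0, 30.5, 0.18],
])

```text
t: 5.42
tcp_pos: [0.5553, -0.0142, 0.1241]
eef_rot: [0.701, -0.7, 0.098, -0.096]
wrist_force: [-0.1, 0.0, -4.1]
finger_gap: 0.0216
```

send_rows([
  [0, 0, 0.2, 0],
  [0, 0, 0.3, 0],
  [0, 0, 0.3, 0],
  [0, 0, 0.3, 0],
])

```text
t: 5.75
tcp_pos: [0.5576, -0.0162, 0.1253]
eef_rot: [-0.7, 0.7, -0.098, 0.097]
wrist_force: [-0.7, 0.0, -3.2]
finger_gap: 0.022
```

Run:
```python
from h import *
from bench import sensors,cams
s=sensors.state()
p=fx(-.018,-.014); plan(s,[*p,.026+.016+.03],-15.8); print(tofx(s["tcp_pos"]))
for n in("side","top"):
    d=cams.snapshot(n);np.savez(n+"3.npz",**d)
    cv2.imwrite(f"pics/{n}3.png",d["frame"][:,:,::-1])
```

```text
t 5.75 pos [ 0.5576 -0.0162  0.1253] toolx yaw deg -15.88 tooly [-0.001 -0.    -1.   ] toolz [ 0.274  0.962 -0.   ] F [-0.73  0.   -3.22] M [-0.07  0.06  0.01] gap 0.022 j [-0.24  0.27  1.74 -0.    1.13  0.04]
shift cm [ 0.21  5.33 -0.03]
turn about tool y -0.0013 (mod pi)
[-0.02006366 -0.01365737]
```

View pics/side3.png

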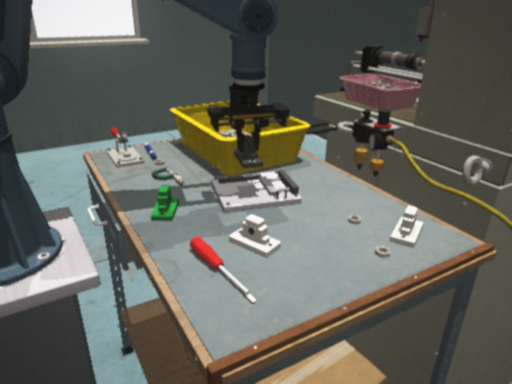

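View pics/top3.png

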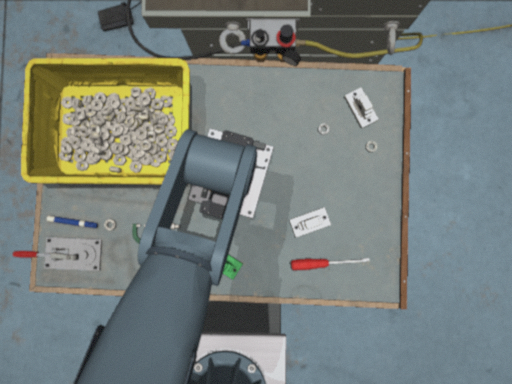

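send_rows([
  [0.1, 1.5, 0, 0],
  [0.1, 3, 0, 0],
  [0.1, 4.5, 0, 0],
  [0.1, 6, 0, 0],
  [0.1, 7, 0, 0],
  [0.1, 7.8, 0, 0],
  [0.1, 7.8, 0, 0],
  [0.1, 7.8, 0, 0],
])

```text
t: 6.52
tcp_pos: [0.5587, -0.0157, 0.0476]
eef_rot: [0.7, -0.7, 0.098, -0.097]
wrist_force: [0.8, -0.4, -2.9]
finger_gap: 0.0216
```

Run:
```python
from h import *
from bench import sensors,cams
s=sensors.state()
plan(s,[*fx(-.018,-.014),.042],-15.8); print(tofx(s["tcp_pos"]))
d=cams.snapshot("side");np.savez("side4.npz",**d)
cv2.imwrite("pics/side4.png",cv2.resize(d["frame"][130:230,190:320,::-1],None,fx=6,fy=6))
```

```text
t 6.52 pos [ 0.5587 -0.0157  0.0476] toolx yaw deg -15.84 tooly [-0.  0. -1.] toolz [ 0.273  0.962 -0.   ] F [ 0.81 -0.38 -2.9 ] M [-0.07  0.09  0.02] gap 0.0216 j [-0.24  0.39  1.77 -0.    0.98  0.04]
shift cm [ 0.11  0.56 -0.11]
turn about tool y -0.0007 (mod pi)
[-0.01913019 -0.01287915]
```

View pics/side4.png

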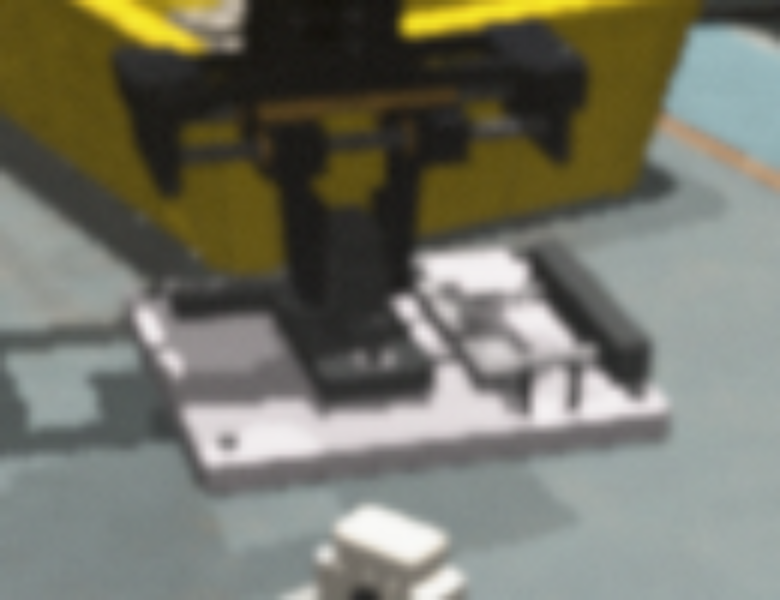

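The housing hangs just above the bed, clear of the fence and the stop. The pins show at about (525,385) and (573,385) in the crop. I lower to touch.

send_rows([
  [0, 0.2, 0, 0],
  [0, 0.4, 0, 0],
  [0, 0.5, 0, 0],
  [0, 0.5, 0, 0],
  [0, 0.5, 0, 0],
])

```text
t: 6.98
tcp_pos: [0.5587, -0.0153, 0.0428]
eef_rot: [-0.7, 0.7, -0.097, 0.097]
wrist_force: [0.2, -0.6, -3.0]
finger_gap: 0.0216
```

send_rows([
  [0, 0.05, 0, 0],
  [0, 0.1, 0, 0],
  [0, 0.1, 0, 0],
  [0, 0.1, 0, 0],
])

```text
t: 7.32
tcp_pos: [0.5589, -0.0154, 0.042]
eef_rot: [-0.7, 0.7, -0.097, 0.097]
wrist_force: [-0.3, 0.1, -0.3]
finger_gap: 0.0219
```

Run:
```python
from h import *
from bench import sensors,cams
s=sensors.state()
plan(s,[*fx(-.01,-.005),.042],-15.8); print(tofx(s["tcp_pos"]))
```

```text
t 7.32 pos [ 0.5589 -0.0154  0.042 ] toolx yaw deg -15.81 tooly [ 0. -0. -1.] toolz [0.272 0.962 0.   ] F [-0.34  0.08 -0.29] M [0.06 0.32 0.05] gap 0.0219 j [-0.24  0.4   1.77  0.    0.97  0.04]
shift cm [0.9  0.   0.75]
turn about tool y -0.0002 (mod pi)
[-0.01903084 -0.01252652]
```

send_rows([
  [0, 0, 0.2, 0],
  [0, 0, 0.4, 0],
  [0, 0, 0.5, 0],
  [0, 0, 0.5, 0],
])

```text
t: 7.65
tcp_pos: [0.5605, -0.0105, 0.042]
eef_rot: [-0.7, 0.7, -0.097, 0.098]
wrist_force: [0.3, -0.4, 1.3]
finger_gap: 0.0219
```

send_rows([
  [0, 0, 0.05, 0],
  [0, 0, 0.1, 0],
  [0, 0, 0.1, 0],
])

```text
t: 7.9
tcp_pos: [0.5607, -0.0098, 0.042]
eef_rot: [-0.7, 0.7, -0.097, 0.098]
wrist_force: [0.1, -2.3, 2.6]
finger_gap: 0.022
```

send_rows([
  [0, 0, 0.05, 0],
  [0, 0, 0.1, 0],
  [0, 0, 0.1, 0],
])

```text
t: 8.15
tcp_pos: [0.5609, -0.0088, 0.042]
eef_rot: [-0.7, 0.7, -0.097, 0.097]
wrist_force: [-0.4, -3.8, 4.4]
finger_gap: 0.0215
```

Run:
```python
from h import *
from bench import sensors,cams
s=sensors.state()
plan(s,[*fx(-.01,-.005),.042],-15.8); print(tofx(s["tcp_pos"]))
```

```text
t 8.15 pos [ 0.5609 -0.0088  0.042 ] toolx yaw deg -15.82 tooly [ 0.001 -0.    -1.   ] toolz [ 0.273  0.962 -0.   ] F [-0.44 -3.82  4.36] M [-0.56  0.24  0.05] gap 0.0215 j [-0.23  0.41  1.77 -0.    0.97  0.05]
shift cm [0.89 0.   0.07]
turn about tool y -0.0003 (mod pi)
[-0.01887987 -0.00567202]
```

send_rows([
  [0, 0, 0.05, 0],
  [0, 0, 0.1, 0],
  [0, 0, 0.1, 0],
])

```text
t: 8.4
tcp_pos: [0.5612, -0.0078, 0.042]
eef_rot: [-0.7, 0.7, -0.097, 0.097]
wrist_force: [-0.5, -4.6, 5.1]
finger_gap: 0.0217
```

Run:
```python
from h import *
from bench import sensors,cams
s=sensors.state()
plan(s,[*fx(-.01,-.005),.042],-15.8); print(tofx(s["tcp_pos"]))
d=cams.snapshot("side");np.savez("side5.npz",**d)
cv2.imwrite("pics/side5.png",cv2.resize(d["frame"][130:230,190:320,::-1],None,fx=6,fy=6))
```

```text
t 8.4 pos [ 0.5612 -0.0078  0.042 ] toolx yaw deg -15.81 tooly [ 0.001 -0.    -1.   ] toolz [ 0.272  0.962 -0.   ] F [-0.53 -4.57  5.06] M [-0.58  0.39  0.08] gap 0.0217 j [-0.23  0.41  1.77 -0.    0.97  0.05]
shift cm [ 0.89  0.   -0.04]
turn about tool y -0.0002 (mod pi)
[-0.01889468 -0.0046151 ]
```

View pics/side5.png

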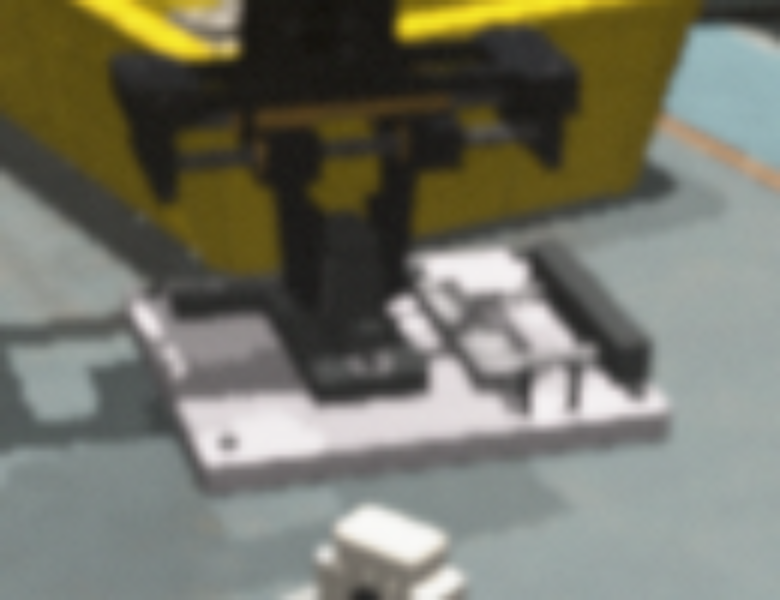

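The force so far looks like bed friction (normal force about 8 N), not the fence. I ease the downward press and then go on.

send_rows([
  [0, -0.04, 0, 0],
  [0, -0.04, 0, 0],
  [0, -0.04, 0, 0],
])

```text
t: 8.7
tcp_pos: [0.561, -0.0074, 0.042]
eef_rot: [0.701, -0.7, 0.097, -0.097]
wrist_force: [0.1, -2.3, 2.0]
finger_gap: 0.0219
```

send_rows([
  [0, 0, 0.05, 0],
  [0, 0, 0.1, 0],
  [0, 0, 0.1, 0],
])

```text
t: 8.95
tcp_pos: [0.561, -0.0069, 0.042]
eef_rot: [-0.7, 0.701, -0.097, 0.097]
wrist_force: [-0.4, -4.5, 1.5]
finger_gap: 0.0218
```

Run:
```python
from h import *
from bench import sensors,cams
s=sensors.state()
plan(s,[*fx(-.01,-.005),.042],-15.8); print(tofx(s["tcp_pos"]))
```

```text
t 8.95 pos [ 0.561  -0.0069  0.042 ] toolx yaw deg -15.8 tooly [-0. -0. -1.] toolz [ 0.272  0.962 -0.001] F [-0.36 -4.51  1.5 ] M [-0.62  0.19  0.06] gap 0.0218 j [-0.22  0.41  1.77 -0.    0.97  0.05]
shift cm [ 0.93  0.   -0.12]
turn about tool y -0.0001 (mod pi)
[-0.01928502 -0.00381422]
```

send_rows([
  [0, 0, 0.05, 0],
  [0, 0, 0.1, 0],
  [0, 0, 0.1, 0],
])

```text
t: 9.2
tcp_pos: [0.561, -0.0069, 0.042]
eef_rot: [-0.7, 0.701, -0.097, 0.097]
wrist_force: [-2.3, -8.7, 2.6]
finger_gap: 0.0219
```

Run:
```python
from h import *
from bench import sensors,cams
s=sensors.state()
plan(s,[*fx(-.01,-.005),.042],-15.8); print(tofx(s["tcp_pos"]))
d=cams.snapshot("side");np.savez("side6.npz",**d)
cv2.imwrite("pics/side6.png",cv2.resize(d["frame"][155:215,205:305,::-1],None,fx=8,fy=8,interpolation=cv2.INTER_CUBIC))
```

```text
t 9.2 pos [ 0.561  -0.0069  0.042 ] toolx yaw deg -15.8 tooly [-0.001 -0.002 -1.   ] toolz [ 0.272  0.962 -0.002] F [-2.35 -8.72  2.64] M [-1.35  0.39  0.1 ] gap 0.0219 j [-0.22  0.41  1.77 -0.    0.97  0.05]
shift cm [ 0.93  0.   -0.12]
turn about tool y 0.0 (mod pi)
[-0.01927538 -0.00376182]
```

View pics/side6.png

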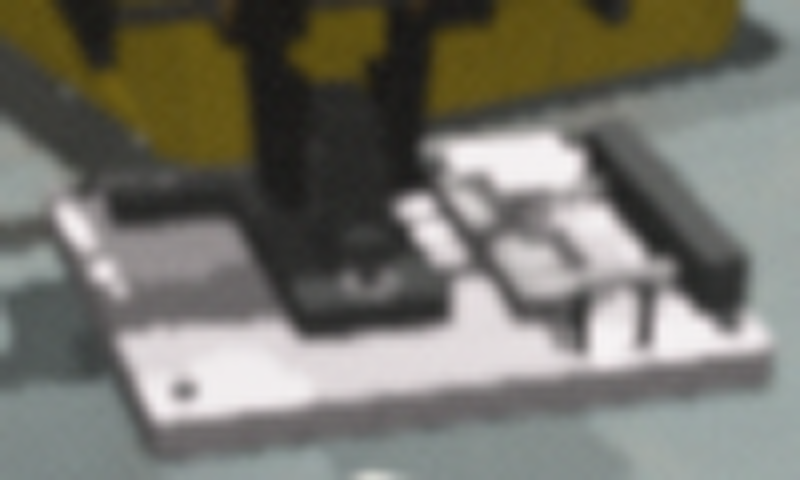

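The force rose to 8.7 N with no motion, so the housing is against the fence. I relax the side push a little, then advance towards the stop.

send_rows([
  [0, 0, -0.15, 0],
  [0.3, 0, -0.15, 0],
  [0.6, 0, -0.15, 0],
  [0.9, 0, -0.15, 0],
  [1.2, 0, -0.15, 0],
  [1.4, 0, -0.15, 0],
  [1.4, 0, -0.15, 0],
  [1.4, 0, -0.15, 0],
])

```text
t: 9.92
tcp_pos: [0.573, -0.0103, 0.042]
eef_rot: [0.701, -0.7, 0.098, -0.096]
wrist_force: [-7.1, -1.0, 7.7]
finger_gap: 0.0215
```

```bash
cat > st.py <<'E'
from h import *
from bench import sensors,cams
s=sensors.state()
plan(s,[*fx(.013,-.005),.042],-15.8); print("fix",tofx(s["tcp_pos"]).round(4),"Ffix",tofx(FC+s["wrist_force"][:2]).round(2))
E
python3 st.py
```

```text
t 9.92 pos [ 0.573  -0.0103  0.042 ] toolx yaw deg -15.79 tooly [-0.004  0.001 -1.   ] toolz [0.272 0.962 0.   ] F [-7.15 -1.    7.75] M [-0.21  1.03 -0.01] gap 0.0215 j [-0.23  0.43  1.73  0.    0.98  0.05]
shift cm [ 1.98 -0.   -0.12]
turn about tool y 0.0002 (mod pi)
fix [-0.0068 -0.0038] Ffix [-6.6  -2.91]
```

send_rows([
  [0, -0.08, 0, 0],
  [0, -0.08, 0, 0],
  [0, -0.08, 0, 0],
])

```text
t: 10.17
tcp_pos: [0.5735, -0.0105, 0.0421]
eef_rot: [0.701, -0.7, 0.098, -0.096]
wrist_force: [-0.2, -1.0, -3.5]
finger_gap: 0.0216
```

```bash
python3 st.py
python3 - <<'E'
from h import *
from bench import cams
d=cams.snapshot("side");np.savez("side7.npz",**d)
cv2.imwrite("pics/side7.png",cv2.resize(d["frame"][155:215,205:305,::-1],None,fx=8,fy=8,interpolation=cv2.INTER_CUBIC))
E
```

```text
t 10.17 pos [ 0.5735 -0.0105  0.0421] toolx yaw deg -15.81 tooly [-0.002  0.001 -1.   ] toolz [0.272 0.962 0.   ] F [-0.17 -1.01 -3.48] M [-0.22  0.2   0.07] gap 0.0216 j [-0.23  0.43  1.73  0.    0.98  0.05]
shift cm [ 1.93  0.   -0.12]
turn about tool y -0.0001 (mod pi)
fix [-0.0063 -0.0038] Ffix [ 0.11 -1.02]
```

View pics/side7.png

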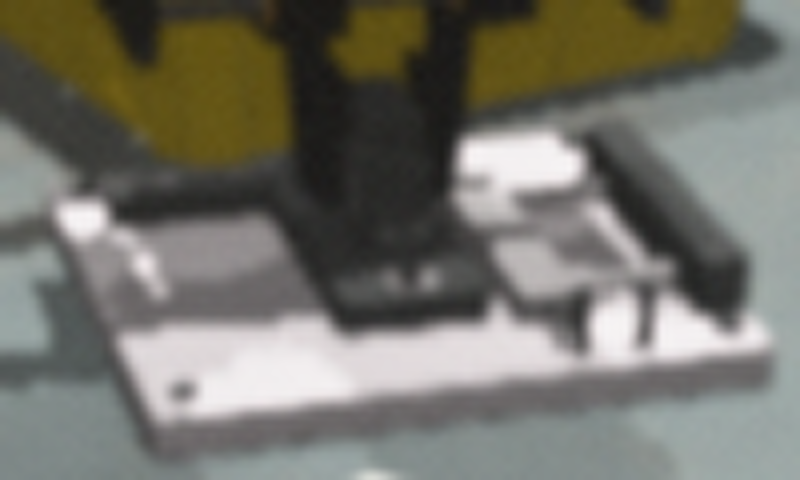

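send_rows([
  [0.2, 0, 0, 0],
  [0.4, 0, 0, 0],
  [0.6, 0, 0, 0],
  [0.6, 0, 0, 0],
  [0.6, 0, 0, 0],
])

```text
t: 10.63
tcp_pos: [0.5805, -0.0126, 0.0428]
eef_rot: [0.7, -0.7, 0.097, -0.097]
wrist_force: [0.1, -0.1, -4.4]
finger_gap: 0.0219
```

```bash
python3 st.py
```

```text
t 10.63 pos [ 0.5805 -0.0126  0.0428] toolx yaw deg -15.82 tooly [ 0.  0. -1.] toolz [0.273 0.962 0.   ] F [ 0.08 -0.13 -4.38] M [-0.05  0.05 -0.01] gap 0.0219 j [-0.23  0.44  1.72  0.    0.99  0.05]
shift cm [ 1.2   0.08 -0.1 ]
turn about tool y -0.0004 (mod pi)
fix [ 0.001 -0.004] Ffix [ 0.11 -0.1 ]
```

send_rows([
  [0.15, 0, 0, 0],
  [0.3, 0, 0, 0],
  [0.4, 0, 0, 0],
  [0.4, 0, 0, 0],
])

```text
t: 10.97
tcp_pos: [0.5834, -0.0134, 0.0425]
eef_rot: [0.7, -0.7, 0.098, -0.097]
wrist_force: [-5.0, 1.5, -1.4]
finger_gap: 0.0215
```

```bash
python3 st.py
```

```text
t 10.97 pos [ 0.5834 -0.0134  0.0425] toolx yaw deg -15.81 tooly [-0.002  0.001 -1.   ] toolz [0.272 0.962 0.   ] F [-4.96  1.45 -1.39] M [0.19 0.93 0.08] gap 0.0215 j [-0.23  0.45  1.71  0.    0.99  0.05]
shift cm [ 0.9   0.05 -0.1 ]
turn about tool y -0.0001 (mod pi)
fix [ 0.004 -0.004] Ffix [-5.16  0.05]
```

send_rows([
  [0.15, 0, 0, 0],
  [0.3, 0, 0, 0],
  [0.45, 0, 0, 0],
  [0.6, 0, 0, 0],
  [0.6, 0, 0, 0],
  [0.6, 0, 0, 0],
])

```text
t: 11.47
tcp_pos: [0.5886, -0.0149, 0.0425]
eef_rot: [0.701, -0.7, 0.098, -0.096]
wrist_force: [-7.3, 3.0, 0.5]
finger_gap: 0.0216
```

```bash
python3 st.py
python3 - <<'E'
from h import *
from bench import cams
d=cams.snapshot("side");np.savez("side8.npz",**d)
cv2.imwrite("pics/side8.png",cv2.resize(d["frame"][155:215,205:305,::-1],None,fx=8,fy=8,interpolation=cv2.INTER_CUBIC))
E
```

```text
t 11.47 pos [ 0.5886 -0.0149  0.0425] toolx yaw deg -15.8 tooly [-0.003  0.001 -1.   ] toolz [ 0.272  0.962 -0.   ] F [-7.31  2.99  0.47] M [0.31 1.28 0.04] gap 0.0216 j [-0.23  0.46  1.69  0.    1.    0.05]
shift cm [ 0.35  0.05 -0.1 ]
turn about tool y -0.0 (mod pi)
fix [ 0.0095 -0.004 ] Ffix [-7.85  0.89]
```

View pics/side8.png

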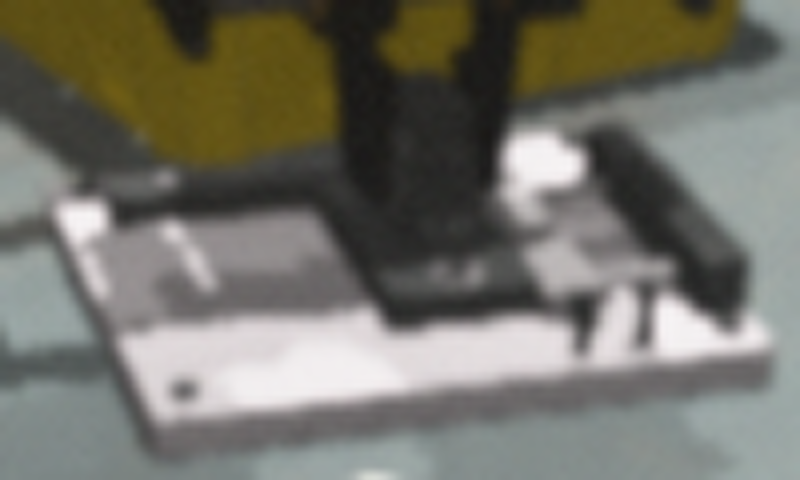

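send_rows([
  [0.1, 0, 0, 0],
  [0.2, 0, 0, 0],
  [0.3, -0.02, 0, 0],
  [0.4, -0.02, 0, 0],
  [0.5, -0.02, 0, 0],
  [0.6, -0.02, 0, 0],
  [0.6, -0.02, 0, 0],
  [0.6, -0.02, 0, 0],
  [0.6, -0.02, 0, 0],
])

```text
t: 12.27
tcp_pos: [0.5936, -0.0163, 0.0425]
eef_rot: [0.701, -0.7, 0.099, -0.096]
wrist_force: [-9.1, 3.1, 0.9]
finger_gap: 0.0216
```

```bash
python3 st.py
python3 - <<'E'
from h import *
from bench import cams
d=cams.snapshot("side");np.savez("side9.npz",**d)
cv2.imwrite("pics/side9.png",cv2.resize(d["frame"][160:210,235:305,::-1],None,fx=11,fy=11,interpolation=cv2.INTER_CUBIC))
d=cams.snapshot("top");np.savez("top9.npz",**d)
cv2.imwrite("pics/top9.png",cv2.resize(d["frame"][120:225,180:285,::-1],None,fx=5.5,fy=5.5,interpolation=cv2.INTER_CUBIC))
K=d["mtx"]
d=dict(np.load("side9.npz"))
for x,y,z in [(.0375,-.082,.038),(.0585,-.082,.038),(.0375,-.082,.016),(.0585,-.082,.016),(-.025+.013,-.055,.016),(.025+.013,-.055,.016)]:
    X=np.array([*fx(x,y),z]);c=d["R"]@X+d["t"];q=d["mtx"]@c;q=q[:2]/q[2]; print((x,y,z),q.round(1),((q-[235,160])*11).round())
E
```

```text
t 12.27 pos [ 0.5936 -0.0163  0.0425] toolx yaw deg -15.79 tooly [-0.005  0.001 -1.   ] toolz [ 0.272  0.962 -0.   ] F [-9.13  3.13  0.95] M [0.4  1.61 0.07] gap 0.0216 j [-0.23  0.47  1.68  0.    1.    0.05]
shift cm [-0.17  0.05 -0.11]
turn about tool y 0.0001 (mod pi)
fix [ 0.0147 -0.0039] Ffix [-9.64  0.52]
(0.0375, -0.082, 0.038) [276.9 190.7] [461. 337.]
(0.0585, -0.082, 0.038) [284.9 189.8] [549. 328.]
(0.0375, -0.082, 0.016) [276.6 198.7] [457. 425.]
(0.0585, -0.082, 0.016) [284.5 197.7] [545. 415.]
(-0.012000000000000002, -0.055, 0.016) [254.5 196.2] [214. 398.]
(0.038, -0.055, 0.016) [273.3 194.1] [422. 375.]
```

View pics/side9.png

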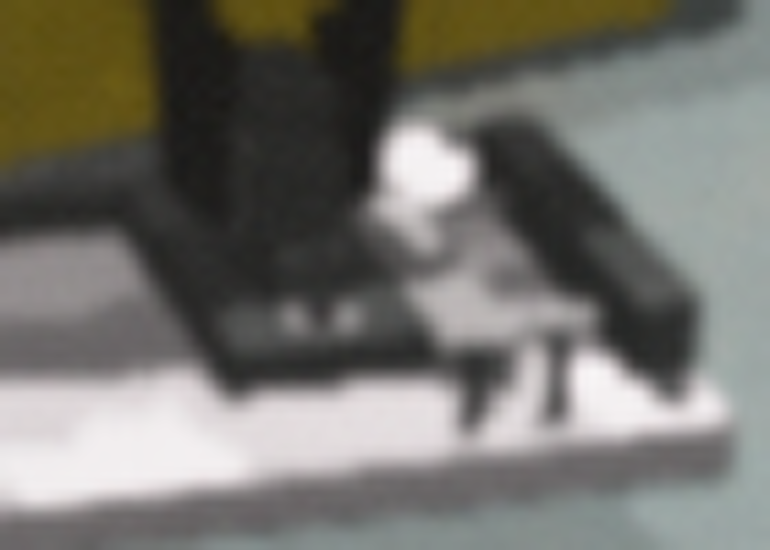

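View pics/top9.png

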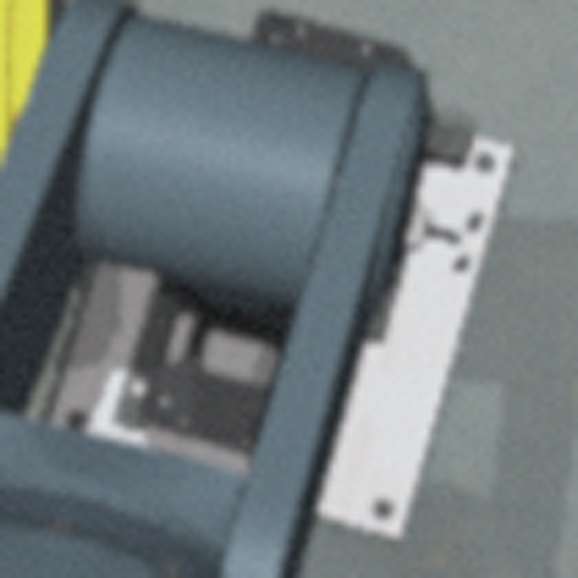

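Top view: the pointer, at about (445,233) in the crop, lies between the pins at (475,221) and (460,265). I compute where it stands along fixture x.

Run:
```python
from h import *
d=dict(np.load("top9.npz"))
g=d["frame"].astype(int).max(2)
sub=g[150:175,252:272]; print(sub)
def P(u,v,h): return tofx(ray(d,u,v,h))
for n,(a,b) in {"pinfar":(475,221),"pinnear":(460,265)}.items():
    print(n,P(180+a/5.5-.5,120+b/5.5-.5,.030).round(4))
for a,b in((430,230),(445,234),(460,239)): print("ptr",[P(180+a/5.5-.5,120+b/5.5-.5,h).round(4) for h in(.020,.026)])
```

```text
[[101  97  74  61  96 156 180 186 183 167 142 144 175 201 179 140 131 162
  213 214]
 [101  86  66  57 118 192 219 221 222 219 200 204 217 221 212 188 185 198
  220 213]
 [101  87  61  66 131 199 223 225 223 223 222 221 222 222 221 219 220 221
  221 197]
 [101  86  59  81 153 211 222 224 223 222 223 224 223 223 222 222 225 224
  219 175]
 [104  82  62 102 182 219 221 221 222 221 221 222 222 222 224 222 222 223
  216 166]
 [ 94  78  63 111 188 222 223 223 221 221 221 222 223 223 222 222 224 220
  203 154]
 [ 87  66  66 112 184 217 221 223 221 221 220 221 222 222 222 222 224 219
  177 142]
 [ 81  53  69 123 175 204 218 219 222 221 220 220 222 220 218 218 223 216
  164 128]
 [ 78  55  76 135 176 189 205 218 223 222 223 224 221 205 187 193 215 204
  156 133]
 [ 71  51  90 155 180 177 192 214 222 223 221 222 214 172 137 162 200 188
  148 132]
 [ 62  53 102 168 182 157 171 202 215 219 222 221 199 141 115 164 197 170
  136 124]
 [ 52  66 128 178 182 137 125 150 172 184 201 209 195 152 145 189 200 161
  131 130]
 [ 49  85 153 186 179 138 117 124 125 125 150 185 201 194 197 210 193 149
  127 
[... 553 characters left out ...]
219 198 180 187 207 189 140 126 124
  124 126]
 [112 187 217 220 221 222 221 222 222 222 219 220 220 214 167 133 124 128
  126 126]
 [124 194 220 221 221 221 221 221 223 222 220 219 223 212 160 126 126 125
  126 129]
 [153 204 221 219 223 222 224 223 221 222 220 221 221 196 145 125 128 127
  130 126]
 [180 214 219 223 221 221 223 221 221 221 221 222 219 175 139 125 126 129
  125 129]
 [195 219 222 221 221 222 221 222 222 223 221 221 216 164 130 126 129 131
  132 131]]
pinfar [ 0.0578 -0.0815]
pinnear [ 0.0354 -0.0805]
ptr [array([ 0.0487, -0.0615]), array([ 0.048 , -0.0617])]
ptr [array([ 0.0488, -0.069 ]), array([ 0.0482, -0.0692])]
ptr [array([ 0.0485, -0.0767]), array([ 0.0479, -0.0769])]
```

The pointer is at about 48.2 mm against a pin midpoint measured at 46.6 mm, which puts the slide at about 14 mm. The 9.6 N push gives the same figure. I hold briefly to check it is steady.

send_rows([
  [0, 0, 0, 0],
  [0, 0, 0, 0],
  [0, 0, 0, 0],
  [0, 0, 0, 0],
  [0, 0, 0, 0],
  [0, 0, 0, 0],
])

```text
t: 12.87
tcp_pos: [0.5936, -0.0163, 0.0425]
eef_rot: [0.701, -0.7, 0.099, -0.095]
wrist_force: [-9.1, 3.9, 0.3]
finger_gap: 0.0216
```

```bash
python3 st.py
```

```text
t 12.87 pos [ 0.5936 -0.0163  0.0425] toolx yaw deg -15.79 tooly [-0.005  0.001 -1.   ] toolz [ 0.272  0.962 -0.   ] F [-9.14  3.93  0.35] M [0.36 1.62 0.  ] gap 0.0216 j [-0.23  0.47  1.68  0.    1.    0.05]
shift cm [-0.16  0.05 -0.11]
turn about tool y 0.0001 (mod pi)
fix [ 0.0146 -0.0039] Ffix [-9.86  1.29]
```

```bash
python3 -c "
from bench import order;print(order.finish_job())"
```

```text
the job is handed in; nothing more can be done
None
```

I handed the job in at about 12.9 s of the 43 s allowed. The gripper still holds the housing, which stands on the bed against the fence and presses the stop. No verdict is reported, so this rests on my own last checks:

- **Fence:** the push against the fence rose to 8.7 N with no further motion, so the end was in contact. The housing has stayed within about 0.2 mm of that y since, measured at the tool.
- **Push and stop:** the steady push is 9.6–9.9 N at the wrist, part of which may be bed friction. The camera and the spring rate both put the stop about 14 mm in, with the pointer between the pins in the top view.
- **Attitude:** the tool is square to the measured fixture yaw within 0.001 rad and tilted about 0.005 rad. The bed carries weight, and the tool was at rest over the last half second.
- **Grip:** the opening is 21.6 mm on the 22 mm block.

**What disagreed:**
- At the fence the tool read fixture y = -3.8 mm, where -5 was expected. The stop contact also came about 2 mm late, and the measured pin midpoint was 1.4 mm off. All three are within the 2 mm calibration.
- The tool height is 0.5 mm above the first bed contact.
- The pull towards the fence has faded; the sideways force is now about 1 N the other way.

I kept clear of the bystanders and look-alikes throughout, but took no final measurement of where they lie.

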